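# Load the winder's core dial and hold its index plunger out

### The job

Fill the empty nests of the round loading dial with spare grey toroid cores from the work board, one core lying flat and fully home in each, and leave the cores already in the dial, the spare you do not need and the white roller where they are. Keep the dial pinned while you load it; once every nest is full and the cores are let go, pull the sprung index plunger straight up by its knob, fully back to its stop so that its pin is clear of the hole in the dial. Finish holding it there, so that I can turn the dial on to the winder: the program ends with the plunger still in the gripper, held back.

Things in the scene. Friction and masses are not known exactly. Their poses are not given: they have to be found in the camera images.
- fixture: fixed to a plywood board (208 x 555 mm, top 18 mm above the bench): round base, grey, 12 mm thick, under an aluminium dial (diameter 182 mm, top 36 mm above the board; low hub in its middle, diameter 34 mm, 8 mm high). Origin: on the dial axis at the top of the board, z up. At local -y a dark steel bracket (30 mm wide, y -68 to -119 mm, top 61 mm above the board) reaches over the rim and carries the index plunger, whose pin locks the dial
- nest_1 (a point): nest 1 of five on the dial, 72 degrees apart, 50 mm from its axis: white nylon ring 6 mm high, inside diameter 40 mm at the foot, 44 mm at the lip, outside 52 mm. The point: centre of its floor, 36 mm above the board, z up; a seated core's underside lies on it and 9 mm of the core stands above the ring. Three nests hold a core at the start; two, any two, are empty
- nest_2 (a point): nest 2 of five on the dial, 72 degrees apart, 50 mm from its axis: white nylon ring 6 mm high, inside diameter 40 mm at the foot, 44 mm at the lip, outside 52 mm. The point: centre of its floor, 36 mm above the board, z up; a seated core's underside lies on it and 9 mm of the core stands above the ring. Three nests hold a core at the start; two, any two, are empty
- nest_3 (a point): nest 3 of five on the dial, 72 degrees apart, 50 mm from its axis: white nylon ring 6 mm high, inside diameter 40 mm at the foot, 44 mm at the lip, outside 52 mm. The point: centre of its floor, 36 mm above the board, z up; a seated core's underside lies on it and 9 mm of the core stands above the ring. Three nests hold a core at the start; two, any two, are empty
- nest_4 (a point): nest 4 of five on the dial, 72 degrees apart, 50 mm from its axis: white nylon ring 6 mm high, inside diameter 40 mm at the foot, 44 mm at the lip, outside 52 mm. The point: centre of its floor, 36 mm above the board, z up; a seated core's underside lies on it and 9 mm of the core stands above the ring. Three nests hold a core at the start; two, any two, are empty
- nest_5 (a point): nest 5 of five on the dial, 72 degrees apart, 50 mm from its axis: white nylon ring 6 mm high, inside diameter 40 mm at the foot, 44 mm at the lip, outside 52 mm. The point: centre of its floor, 36 mm above the board, z up; a seated core's underside lies on it and 9 mm of the core stands above the ring. Three nests hold a core at the start; two, any two, are empty
- dial_core_1: plain dark-grey toroid core (ring), outer diameter 36 mm, bore about 16 mm, 15 mm tall, about 50 g; origin: centre of its underside, z up along its axis. At the start it already sits in one of the nests, which one varies; leave it there
- dial_core_2: plain dark-grey toroid core (ring), outer diameter 36 mm, bore about 16 mm, 15 mm tall, about 50 g; origin: centre of its underside, z up along its axis. At the start it already sits in one of the nests, which one varies; leave it there
- dial_core_3: plain dark-grey toroid core (ring), outer diameter 36 mm, bore about 16 mm, 15 mm tall, about 50 g; origin: centre of its underside, z up along its axis. At the start it already sits in one of the nests, which one varies; leave it there
- spare_core_1: plain dark-grey toroid core (ring), outer diameter 36 mm, bore about 16 mm, 15 mm tall, about 50 g; origin: centre of its underside, z up along its axis. At the start it lies flat on the plywood board (top 18 mm above the bench) to the left of the fixture; of the three spares two are needed, and any two will do
- spare_core_2: plain dark-grey toroid core (ring), outer diameter 36 mm, bore about 16 mm, 15 mm tall, about 50 g; origin: centre of its underside, z up along its axis. At the start it lies flat on the plywood board (top 18 mm above the bench) to the left of the fixture; of the three spares two are needed, and any two will do
- spare_core_3: plain dark-grey toroid core (ring), outer diameter 36 mm, bore about 16 mm, 15 mm tall, about 50 g; origin: centre of its underside, z up along its axis. At the start it lies flat on the plywood board (top 18 mm above the bench) to the left of the fixture; of the three spares two are needed, and any two will do
- spare_roller: white nylon guide roller lying flat on the board among the spares, diameter 39 mm, 21 mm tall; origin: centre of its underside. Not a core; leave alone
- knob (a point): middle of the plunger's round black ridged knob (upright, diameter 28 mm, 20 mm tall, 10 mm below to 10 mm above this point, which is 77 mm above the board when the pin is seated). Under it a hex nut, 22 mm across, reaches up to 14 mm below this point and the bracket's top lies 19 mm below it. Moves with the plunger
- seat_hole (a point): centre of the mouth of the hole in the dial in which the plunger's pin sits, at the dial's top, straight under the knob, 80 mm from the dial's axis
- pin_tip (a point): lower end of the plunger's 8 mm steel pin, 9 mm inside the hole when seated, 3 mm above the dial when fully back; moves with the plunger
- winder_edge (a point): not handled: foremost point of the coil winder's tall upright grey plate (37 mm thick), which overhangs towards the robot behind and to the right of the board, 150 to 450 mm above the bench. Solid: pass in front of it, with 80 mm and more to spare for the wrist. The winder's base box, 120 mm high, starts about 50 mm farther back
- index_plunger (a joint): lift of the sprung index plunger in m: 0 with its pin seated in the dial, 0.012 at its stop, fully back. A spring pushes it down with 6 N when seated and 12 N when fully back; let go, it snaps home
There are look-alikes about, which are no part of the job. What is shaped like the spare_core_2 but green or turquoise is not meant.

How it is judged:
On the way, in this order (a step that is already met when the one before it is completed fails the run):
1. all five nests hold a core fully home, and the spares are let go and at rest, with the plunger still seated ((distance of spare_core_1 from where it was at the start of the episode below 0.03 m or (horizontal distance between spare_core_1 and nest_1 below 0.0045 m and z of spare_core_1 in the frame of nest_1 between -0.004 and 0.0025 m and angle between spare_core_1's own z axis and vertical below 0.1 rad) or (horizontal distance between spare_core_1 and nest_2 below 0.0045 m and z of spare_core_1 in the frame of nest_2 between -0.004 and 0.0025 m and angle between spare_core_1's own z axis and vertical below 0.1 rad) or (horizontal distance between spare_core_1 and nest_3 below 0.0045 m and z of spare_core_1 in the frame of nest_3 between -0.004 and 0.0025 m and angle between spare_core_1's own z axis and vertical below 0.1 rad) or (horizontal distance between spare_core_1 and nest_4 below 0.0045 m and z of spare_core_1 in the frame of nest_4 between -0.004 and 0.0025 m and angle between spare_core_1's own z axis and vertical below 0.1 rad) or (horizontal distance between spare_core_1 and nest_5 below 0.0045 m and z of spare_core_1 in the frame of nest_5 between -0.004 and 0.0025 m and angle between spare_core_1's own z axis and vertical below 0.1 rad)) and (distance of spare_core_2 from where it was at the start of the episode below 0.03 m or (horizontal distance between spare_core_2 and nest_1 below 0.0045 m and z of spare_core_2 in the frame of nest_1 between -0.004 and 0.0025 m and angle between spare_core_2's own z axis and vertical below 0.1 rad) or (horizontal distance between spare_core_2 and nest_2 below 0.0045 m and z of spare_core_2 in the frame of nest_2 between -0.004 and 0.0025 m and angle between spare_core_2's own z axis and vertical below 0.1 rad) or (horizontal distance between spare_core_2 and nest_3 below 0.0045 m and z of spare_core_2 in the frame of nest_3 between -0.004 and 0.0025 m and angle between spare_core_2's own z axis and vertical below 0.1 rad) or (horizontal distance between spare_core_2 and nest_4 below 0.0045 m and z of spare_core_2 in the frame of nest_4 between -0.004 and 0.0025 m and angle between spare_core_2's own z axis and vertical below 0.1 rad) or (horizontal distance between spare_core_2 and nest_5 below 0.0045 m and z of spare_core_2 in the frame of nest_5 between -0.004 and 0.0025 m and angle between spare_core_2's own z axis and vertical below 0.1 rad)) and (distance of spare_core_3 from where it was at the start of the episode below 0.03 m or (horizontal distance between spare_core_3 and nest_1 below 0.0045 m and z of spare_core_3 in the frame of nest_1 between -0.004 and 0.0025 m and angle between spare_core_3's own z axis and vertical below 0.1 rad) or (horizontal distance between spare_core_3 and nest_2 below 0.0045 m and z of spare_core_3 in the frame of nest_2 between -0.004 and 0.0025 m and angle between spare_core_3's own z axis and vertical below 0.1 rad) or (horizontal distance between spare_core_3 and nest_3 below 0.0045 m and z of spare_core_3 in the frame of nest_3 between -0.004 and 0.0025 m and angle between spare_core_3's own z axis and vertical below 0.1 rad) or (horizontal distance between spare_core_3 and nest_4 below 0.0045 m and z of spare_core_3 in the frame of nest_4 between -0.004 and 0.0025 m and angle between spare_core_3's own z axis and vertical below 0.1 rad) or (horizontal distance between spare_core_3 and nest_5 below 0.0045 m and z of spare_core_3 in the frame of nest_5 between -0.004 and 0.0025 m and angle between spare_core_3's own z axis and vertical below 0.1 rad)) and not (height (world z) of each of spare_core_1, spare_core_2 below 0.038 m or height (world z) of each of spare_core_2, spare_core_3 below 0.038 m or height (world z) of each of spare_core_1, spare_core_3 below 0.038 m) and distance of each of dial_core_1, dial_core_2, dial_core_3 from where it was at the start of the episode below 0.012 m and height (world z) of each of dial_core_1, dial_core_2, dial_core_3 below 0.0565 m and angle between each of dial_core_1, dial_core_2, dial_core_3's own z axis and vertical below 0.1 rad and linear speed of each of spare_core_1, spare_core_2, spare_core_3 below 0.03 m/s and contact force between the fingers and spare_core_1 below 0.3 N and contact force between the fingers and spare_core_2 below 0.3 N and contact force between the fingers and spare_core_3 below 0.3 N and value of joint index_plunger below 0.003 m), for 0.2 s.
2. the plunger is fully back, its pin clear of the hole, held by the fingers (value of joint index_plunger above 0.0102 m and contact force between the fingers and index_plunger above 4 N and z of pin_tip in the frame of seat_hole above 0.0005 m), for 0.3 s.
At the end, for the whole second after the job is handed in: A core lies flat and home in every nest (within 4.5 mm of its centre, under 2.5 mm up, tilt under 0.1 rad), the third spare is where it lay (3 cm), and the fingers hold the plunger (over 4 N) at least 10.2 mm of its 12 mm up, at rest, its pin above the dial (all of step 2 and (distance of spare_core_1 from where it was at the start of the episode below 0.03 m or (horizontal distance between spare_core_1 and nest_1 below 0.0045 m and z of spare_core_1 in the frame of nest_1 between -0.004 and 0.0025 m and angle between spare_core_1's own z axis and vertical below 0.1 rad) or (horizontal distance between spare_core_1 and nest_2 below 0.0045 m and z of spare_core_1 in the frame of nest_2 between -0.004 and 0.0025 m and angle between spare_core_1's own z axis and vertical below 0.1 rad) or (horizontal distance between spare_core_1 and nest_3 below 0.0045 m and z of spare_core_1 in the frame of nest_3 between -0.004 and 0.0025 m and angle between spare_core_1's own z axis and vertical below 0.1 rad) or (horizontal distance between spare_core_1 and nest_4 below 0.0045 m and z of spare_core_1 in the frame of nest_4 between -0.004 and 0.0025 m and angle between spare_core_1's own z axis and vertical below 0.1 rad) or (horizontal distance between spare_core_1 and nest_5 below 0.0045 m and z of spare_core_1 in the frame of nest_5 between -0.004 and 0.0025 m and angle between spare_core_1's own z axis and vertical below 0.1 rad)) and (distance of spare_core_2 from where it was at the start of the episode below 0.03 m or (horizontal distance between spare_core_2 and nest_1 below 0.0045 m and z of spare_core_2 in the frame of nest_1 between -0.004 and 0.0025 m and angle between spare_core_2's own z axis and vertical below 0.1 rad) or (horizontal distance between spare_core_2 and nest_2 below 0.0045 m and z of spare_core_2 in the frame of nest_2 between -0.004 and 0.0025 m and angle between spare_core_2's own z axis and vertical below 0.1 rad) or (horizontal distance between spare_core_2 and nest_3 below 0.0045 m and z of spare_core_2 in the frame of nest_3 between -0.004 and 0.0025 m and angle between spare_core_2's own z axis and vertical below 0.1 rad) or (horizontal distance between spare_core_2 and nest_4 below 0.0045 m and z of spare_core_2 in the frame of nest_4 between -0.004 and 0.0025 m and angle between spare_core_2's own z axis and vertical below 0.1 rad) or (horizontal distance between spare_core_2 and nest_5 below 0.0045 m and z of spare_core_2 in the frame of nest_5 between -0.004 and 0.0025 m and angle between spare_core_2's own z axis and vertical below 0.1 rad)) and (distance of spare_core_3 from where it was at the start of the episode below 0.03 m or (horizontal distance between spare_core_3 and nest_1 below 0.0045 m and z of spare_core_3 in the frame of nest_1 between -0.004 and 0.0025 m and angle between spare_core_3's own z axis and vertical below 0.1 rad) or (horizontal distance between spare_core_3 and nest_2 below 0.0045 m and z of spare_core_3 in the frame of nest_2 between -0.004 and 0.0025 m and angle between spare_core_3's own z axis and vertical below 0.1 rad) or (horizontal distance between spare_core_3 and nest_3 below 0.0045 m and z of spare_core_3 in the frame of nest_3 between -0.004 and 0.0025 m and angle between spare_core_3's own z axis and vertical below 0.1 rad) or (horizontal distance between spare_core_3 and nest_4 below 0.0045 m and z of spare_core_3 in the frame of nest_4 between -0.004 and 0.0025 m and angle between spare_core_3's own z axis and vertical below 0.1 rad) or (horizontal distance between spare_core_3 and nest_5 below 0.0045 m and z of spare_core_3 in the frame of nest_5 between -0.004 and 0.0025 m and angle between spare_core_3's own z axis and vertical below 0.1 rad)) and not (height (world z) of each of spare_core_1, spare_core_2 below 0.038 m or height (world z) of each of spare_core_2, spare_core_3 below 0.038 m or height (world z) of each of spare_core_1, spare_core_3 below 0.038 m) and distance of each of dial_core_1, dial_core_2, dial_core_3 from where it was at the start of the episode below 0.012 m and height (world z) of each of dial_core_1, dial_core_2, dial_core_3 below 0.0565 m and angle between each of dial_core_1, dial_core_2, dial_core_3's own z axis and vertical below 0.1 rad and velocity of joint index_plunger between -0.02 and 0.02 m/s); the arm keeps its last pose, push and grip.
It fails at once if the plunger is lifted (over 4 mm) while two or more of the spares are still on the board (value of joint index_plunger above 0.004 m and (height (world z) of each of spare_core_1, spare_core_2 below 0.038 m or height (world z) of each of spare_core_2, spare_core_3 below 0.038 m or height (world z) of each of spare_core_1, spare_core_3 below 0.038 m)).
It fails at once if a core that was already in the dial is shifted (over 12 mm) or taken out (distance of any of dial_core_1, dial_core_2, dial_core_3 from where it was at the start of the episode above 0.012 m).
It fails at once if the roller is disturbed (moved over 25 mm) (distance of spare_roller from where it was at the start of the episode above 0.025 m).
It also fails if it takes over 61 s, if anything falls off the work surface, if the arm or the gripper's body presses on something with over 40 N, if the wrist force passes 120 N, or if a joint passes its speed limit or range.

### The arm

A 6-joint arm with a two-finger parallel gripper is mounted at the origin on a cart in front of the work surface, level with it; the furniture and walls round the work are solid. World frame = base frame: x ahead of the robot, y to its left, z up, the work surface at z = 0. Lengths are in m, angles in rad, forces in N, time in s.
With the tool pointing down it reaches from about 0.25 to 0.775 m from the base axis. Payload 4 kg.
Tool frame: the origin (TCP) lies midway between the tips of the shut fingers; the grasp point (between the pads) lies grip_point_offset behind it (grip_point_offset is the distance from the TCP to the grasp point, in m); z points along the fingers, y is the line along which they close (so a half turn about z gives the same grasp; the last joint's range is limited). The gripper opens to 94 mm and grips with 3 to 60 N. Pads are 16 mm wide; open, the fingers measure 119 mm over their backs; the gripper's body (75 mm by 177 mm) begins 78 mm behind the grasp point.
Start: joints at [-1.374, 0.087, 1.371, -0, 1.684, -0.103], TCP at [0.162, -0.525, 0.206] pointing down, gripper open.
Joint ranges: [-3.1, 3.1], [-0.76, 2.03], [0.27, 2.55], [-1.08, 4.22], [0.17, 2.65], [-2.57, 2.57]. Speed limits (rad/s): [2.79, 2.79, 3.14, 3.14, 3.14, 3.14].

### API

Orientations are given as [roll, pitch, yaw] about the fixed x, y, z axes, in that order (R = Rz(yaw) Ry(pitch) Rx(roll)).
In Python, from bench import * gives the robot as it stands. The module is installed in compiled form; this text tells all that it offers.
- The arm moves only by the tool apply_moves, never from a script. Its argument "commands" is a list of rows, each a list of 7 numbers: the turn, a rotation vector about the world's x, y, z in rad, then the shift along the world's x, y, z in m, then the opening in per cent of the stroke, from 0 (shut) to 100 (fully open). In form: [[ax, ay, az, x, y, z, jaw], ...]. A call has exactly 5 rows; each row is the pose to reach, as a shift and turn from the pose commanded when the call began; what a row does not reach only later rows make up. A row lasts 1/10 s, in which the tool goes at most 50 mm and 8.59 degrees, less where a joint would pass 70% of its speed; a pose out of reach is approached as far as the arm can. A call with a gripper value outside its range is refused whole. The fingers move at their own pace and stop on an object; the grip force is fixed at half the most. Time passes only in rows, so rows that repeat a pose let the fingers close, or fill a call up. It gives the time, the measured TCP pose, the force, the opening and the grip force at its end, in the units of the state.
- get_obs(): the state, without advancing time (a new reading comes with each control period).
- snapshot(name): name is "scene" or "top"; returns a dict with "pixels" (400x640x3 uint8, red, green, blue), "vertical_fov" (degrees; the focal length in pixels is half the picture's height over the tangent of half this angle, whatever the lens; pixels are square), "cx", "cy" (the principal point, pixels), "k1" (the pictures are not rectified: a ray, as slopes to the right and down, at radius r is drawn at 1 + k1 r^2 times it, then the intrinsics apply), "rvec" (rotation vector, rad) and "tvec" (3), from world to camera coordinates, as OpenCV has them. Camera axes: x right, y down, z forward; pixel columns grow to the right and rows downward; lengths in m; the calibration is good to about 2 mm. A picture is of the moment at which its call begins. There is no depth.
- close_job(): hands the job in; it is judged then, once.
Trained networks look in the newest picture that a camera, given by its name, has taken for a name from the list of things; names that differ only in an ending like _2 or _b are one class to them, and where a whole thing is asked for, a point or a joint stands for the part that bears it (a point fixed in the world has none). Each returns a list of dicts, best first, with "score" (0 to 1); they miss things now and then, are a little off and sometimes report something else, mostly with a low value. They report only what shows in the picture. A call takes as long as a camera call. They do not tell look-alikes from the thing itself.
- masks_of(camera, query): "mask" (400x640 bool, what is visible of it) and "extent" ([left, top, right, bottom] in pixels, round what is visible of it).
- place_of(camera, query): "pixel" ([column, row] in pixels: a listed point, or the origin of a listed thing).
The state is a dict: "time": time; "joint_positions": joint angles; "qvel": joint speeds; "joint_torque": joint torques, N m; "tool_pos": TCP position; "ee_rot": TCP orientation; "wrist_force": force on the tool from outside, world axes, zero at the start; "wrist_torque": the same for the moment, N m; "width": finger opening in m; "finger_force": force on a finger pad.
Only numpy, scipy, OpenCV 4.12 (cv2) and the standard library are available. Lean on these libraries where they do the work, as an engineer would, in place of code of your own. Each camera call takes 0.05 s, during which the arm holds its last target. There are 200 camera calls.

## Working session

There is one attempt and no reset: what is moved stays moved. The work goes in short steps, Python scripts to look and compute and a tool call to move; the robot and the scene stay as the last step left them, time stands still between calls to the robot, and variables do not carry over. Pictures are saved under pics/ and viewed, at most 13 in all, crops included, and the job is handed in when it is done.

Besides the shell and the picture viewer there is one more tool, called after "Request:" as name(argument=value, ...), one argument or row to a line, values as JSON. apply_moves: Moves the arm, as the interface text tells. Its arguments: {"type":"object","properties":{"commands":{"type":"array"}},"required":["commands"]}

```bash
mkdir -p pics; cat > h.py <<'E'
from bench import *
import numpy as np, cv2
def cam(s):
    f=200/np.tan(np.radians(s["vertical_fov"])/2)
    R=cv2.Rodrigues(np.array(s["rvec"],float))[0]
    return f,R,np.array(s["tvec"],float)
def back(s,px,z):
    f,R,t=cam(s); d=np.array([(px[0]-s["cx"])/f,(px[1]-s["cy"])/f]); u=d.copy()
    for _ in range(30): u=d/(1+s["k1"]*(u@u))
    ray=R.T@np.array([u[0],u[1],1]); c=-R.T@t
    return c+ray*(z-c[2])/ray[2]
def proj(s,P):
    f,R,t=cam(s); q=R@np.array(P,float)+t; u=q[:2]/q[2]; u=u*(1+s["k1"]*(u@u))
    return u*f+[s["cx"],s["cy"]]
def save(s,n): cv2.imwrite("pics/"+n,cv2.cvtColor(np.array(s["pixels"]),cv2.COLOR_RGB2BGR))
E
python3 - <<'E'
from h import *
np.set_printoptions(precision=4,suppress=True)
o=get_obs();print(o)
for c in ["top","scene"]:
    s=snapshot(c);save(s,c+"0.png");f,R,t=cam(s);print(c,f,-R.T@t,s["k1"])
    for q,z in [("fixture",.018),("nest_1",.054),("spare_core_1",.018),("dial_core_1",.054),("spare_roller",.018),("knob",.095),("seat_hole",.054),("winder_edge",.15)]:
        for d in place_of(c,q): print(q,round(d["score"],2),np.array(d["pixel"]),back(s,d["pixel"],z))
E
```

```text
{'time': 0.0, 'joint_positions': array([-1.3741,  0.0879,  1.3722, -0.    ,  1.6836, -0.1031]), 'qvel': array([ 0.0001,  0.0008,  0.0007,  0.0011,  0.0006, -0.0013]), 'joint_torque': array([  0.0002, -34.0176, -30.2426,   0.0718,   0.0329,  -0.0002]), 'tool_pos': array([ 0.1623, -0.5249,  0.2043]), 'ee_rot': array([-3.1395, -0.0002,  0.2998]), 'wrist_force': array([ 0.2328,  0.9375, -0.5715]), 'wrist_torque': array([ 0.0015, -0.0474,  0.0168]), 'finger_force': 0.0, 'width': 0.09382808363876008}
top 401.78946000548444 [0.283  0.1769 1.2558] -0.08119491620708369
fixture 0.83 [349.3 209.5] [0.4793 0.1069 0.018 ]
nest_1 0.96 [349.5 225.6] [0.4245 0.108  0.054 ]
nest_1 0.9 [354.3 190.8] [0.5316 0.0941 0.054 ]
nest_1 0.84 [337.3 198.1] [0.508  0.1457 0.054 ]
nest_1 0.75 [335.  215.9] [0.4532 0.152  0.054 ]
nest_1 0.69 [361.4 207.6] [0.48   0.0723 0.054 ]
spare_core_1 0.51 [287.9 223.2] [0.4328 0.297  0.018 ]
spare_core_1 0.5 [288.8 196.8] [0.5162 0.297  0.018 ]
spare_core_1 0.48 [262.9 222.9] [0.4322 0.3748 0.018 ]
spare_core_1 0.48 [227.4 192.9] [0.5253 0.4918 0.018 ]
spare_core_1 0.47 [2
[... 760 characters left out ...]
 0.054 ]
nest_1 0.6 [305.7 233.8] [0.5081 0.1494 0.054 ]
spare_core_1 0.7 [288.9 302.2] [0.4326 0.3823 0.018 ]
spare_core_1 0.63 [305.2 279. ] [0.4369 0.2893 0.018 ]
spare_core_1 0.58 [277.5 270.8] [0.5187 0.2932 0.018 ]
spare_core_1 0.49 [228.9 327.4] [0.5133 0.5134 0.018 ]
spare_core_1 0.45 [258.  333.1] [0.4458 0.4971 0.018 ]
spare_core_1 0.3 [319.6 215.2] [ 0.5429 -0.0162  0.018 ]
dial_core_1 0.66 [304.1 235.6] [0.508  0.1597 0.054 ]
dial_core_1 0.58 [310.2 221.8] [0.5261 0.0852 0.054 ]
dial_core_1 0.45 [332. 222.] [0.466  0.0564 0.054 ]
spare_roller 0.74 [260.6 289. ] [0.5197 0.374  0.018 ]
knob 0.65 [316.3 202.6] [0.5303 0.0349 0.095 ]
seat_hole 0.8 [317.5 214.5] [0.5252 0.0364 0.054 ]
```

```bash
python3 - <<'E'
import cv2
a=cv2.imread("pics/top0.png")[140:265,210:410]
cv2.imwrite("pics/topc.png",cv2.resize(a,None,fx=4,fy=4,interpolation=cv2.INTER_CUBIC))
a=cv2.imread("pics/scene0.png")[190:340,210:410]
cv2.imwrite("pics/scenec.png",cv2.resize(a,None,fx=4,fy=4,interpolation=cv2.INTER_CUBIC))
E
```

```text
(no output)
```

View pics/topc.png

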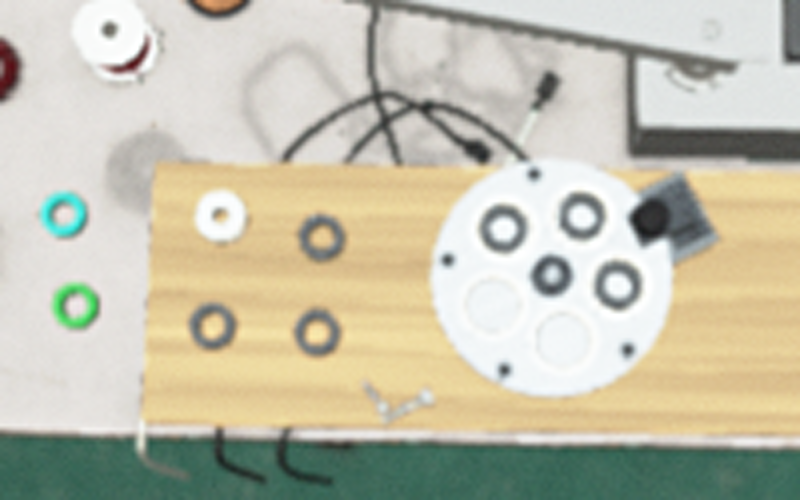

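View pics/scenec.png

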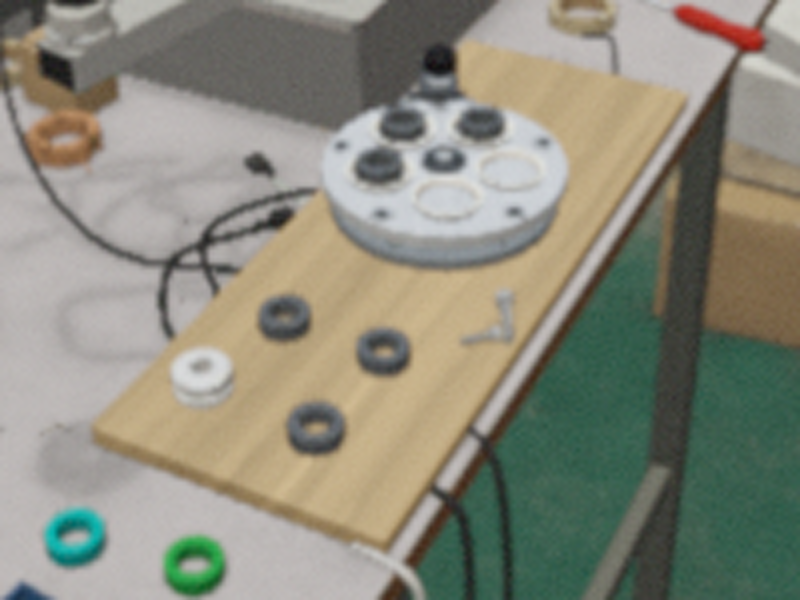

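View pics/scene0.png

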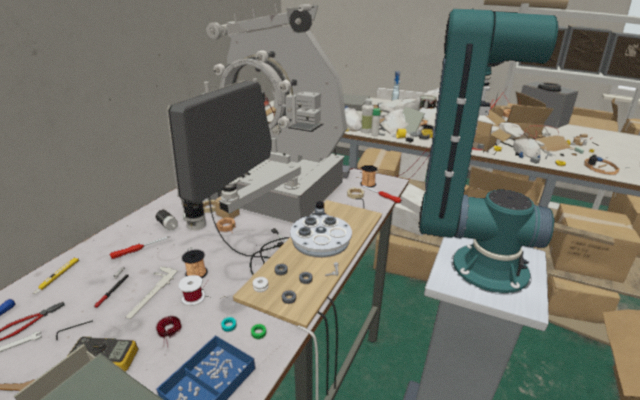

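```bash
python3 - <<'E'
from h import *
import bench
np.set_printoptions(precision=4,suppress=True)
print([n for n in dir(bench) if 'grip' in n], getattr(bench,'grip_point_offset',None))
res={}
for c in ["top","scene"]:
    s=snapshot(c); f,R,t=cam(s); C=-R.T@t
    g=cv2.cvtColor(np.array(s["pixels"]),cv2.COLOR_RGB2GRAY); hsv=cv2.cvtColor(np.array(s["pixels"]),cv2.COLOR_RGB2HSV)
    K=6
    G=cv2.resize(g,None,fx=K,fy=K,interpolation=cv2.INTER_CUBIC)
    guesses=dict(s1=(.517,.294,.0255),s2=(.435,.376,.0255),s3=(.434,.294,.0255),
      d1=(.522,.147,.0635),d2=(.526,.09,.0635),d3=(.473,.067,.0635),hub=(.479,.112,.062))
    m=(G<125).astype(np.uint8)
    for k,P in guesses.items():
        u=proj(s,P)
        # window
        w=int(9*K); x0=int(u[0]*K)-w; y0=int(u[1]*K)-w
        sub=m[y0:y0+2*w,x0:x0+2*w]
        n,l,st,ce=cv2.connectedComponentsWithStats(sub)
        i=1+np.argmin([np.hypot(*(ce[j]-w))-0.02*st[j,4] for j in range(1,n)])
        cn,_=cv2.findContours((l==i).astype(np.uint8),cv2.RETR_EXTERNAL,cv2.CHAIN_APPROX_NONE)
        M=cv2.moments(max(cn,key=cv2.contourArea))
        px=np.array([M["m10"]/M["m00"]+x0+.5,M["m01"]/M["m00"]+y0+.5])/K-.5
        X=back(s,px,P[2]); print(c,k,px,X,"area",st[i,4]/K/K); res[c,k]=X
    # winder edge
    if c=="top":
        for z in (.15,.3,.45): print("edge",z,back(s,(394,156),z))
    sv=place_of(c,"winder_edge"); print(sv)
E
```

```text
['grip_point_offset'] 0.0188
top s1 [290.0978 199.1974] [0.5072 0.292  0.0255] area 41.02777777777778
top s2 [260.3189 218.9197] [0.4436 0.3822 0.0255] area 17.02777777777778
top s3 [287.1931 219.9803] [0.4419 0.2988 0.0255] area 15.861111111111112
top d1 [335.6671 193.2069] [0.5212 0.1511 0.0635] area 14.305555555555555
top d2 [356.0891 190.1985] [0.5316 0.0894 0.0635] area 15.5
top d3 [364.0538 210.6504] [0.4693 0.0651 0.0635] area 29.972222222222225
top hub [347.4539 208.4154] [0.4755 0.115  0.062 ] area 44.22222222222222
edge 0.15 [ 0.6156 -0.0126  0.15  ]
edge 0.3 [0.5705 0.0131 0.3   ]
edge 0.45 [0.5253 0.0388 0.45  ]
[{'pixel': [289.2, 197.5], 'score': 0.18}]
scene s1 [280.4847 269.4518] [0.5095 0.2925 0.0255] area 118.47222222222223
scene s2 [288.5102 297.0536] [0.4381 0.3741 0.0255] area 144.22222222222223
scene s3 [305.4421 277.8709] [0.4343 0.2927 0.0255] area 120.72222222222223
scene d1 [304.4003 231.2753] [0.5109 0.1519 0.0635] area 84.08333333333333
scene d2 [308.9053 216.539 ] [0.5366 0.0733 0.0635] area 167.97222222222223
scene d3 [329.819  220.7196] [0.469  0.0666 0.0635] area 72.80555555555556
scene hub [320.5128 230.1208] [0.4728 0.1235 0.062 ] area 34.52777777777778
[]
```

View pics/top0.png

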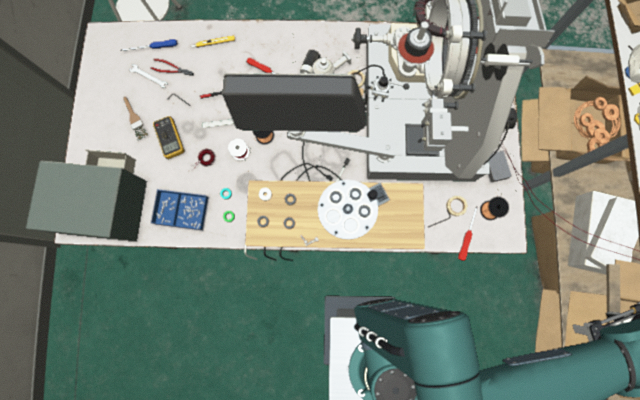

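```bash
cat > fit.py <<'E'
from h import *
from scipy.optimize import minimize
K=6
def circ(x,y,z,r,n=60):
    a=np.linspace(0,2*np.pi,n,endpoint=False); return np.c_[x+r*np.cos(a),y+r*np.sin(a),np.full(n,z)]
def fill(s,P,box):
    q=np.array([proj(s,p) for p in P]); q=(q-box[:2]+.5)*K-.5
    h=cv2.convexHull(np.round(q*16).astype(np.int32)); m=np.zeros(((box[3]-box[1])*K,(box[2]-box[0])*K),np.uint8)
    cv2.fillConvexPoly(m,h,1,shift=4); return m>0
def crop(s,box,ch=2):
    g=np.array(s["pixels"])[:,:,ch][box[1]:box[3],box[0]:box[2]]
    return cv2.resize(g,None,fx=K,fy=K,interpolation=cv2.INTER_CUBIC).astype(float)
def cyl(s,G,box,x,y,z0,z1,r,band,bore=0):
    i=fill(s,np.r_[circ(x,y,z0,r),circ(x,y,z1,r)],box)
    o=fill(s,np.r_[circ(x,y,z0,r+band),circ(x,y,z1,r+band)],box)&~i
    if bore: i&=~fill(s,circ(x,y,z1,bore),box)
    return G[o].mean()-G[i].mean()
def fitcore(cams,x,y,z,r=.018,zt=None):
    zt=zt or z+.015; D=[]
    for s in cams:
        u=proj(s,(x,y,z)).astype(int); b=np.array([u[0]-22,u[1]-22,u[0]+22,u[1]+22]); D.append((s,crop(s,b),b))
    f=lambda p:-sum(cyl(s,G,b,p[0],p[1],z,zt,r,.004,.009) for s,G,b in D)
    g=[(f((x+i,y+j)),x+i,y+j) for i in np.arange(-.012,.0121,.003) for j in np.arange(-.012,.0121,.003)]
    b0=min(g)
    m=minimize(f,b0[1:],method="Nelder-Mead",options=dict(initial_simplex=[[b0[1],b0[2]],[b0[1]+.002,b0[2]],[b0[1],b0[2]+.002]],xatol=1e-4,fatol=.05))
    return m.x,-m.fun/len(cams)
E
python3 - <<'E'
from fit import *
np.set_printoptions(precision=4,suppress=True)
S=[snapshot("top"),snapshot("scene")]
import pickle
for k,P in dict(s1=(.508,.293,.018),s2=(.438,.376,.018),s3=(.434,.294,.018)).items():
    print(k,[fitcore(c,*P) for c in ([S[0]],[S[1]],S)])
cores={}
for k,P in dict(d1=(.518,.149,.060),d2=(.525,.09,.060),d3=(.471,.066,.060)).items():
    r=[fitcore(c,*P,zt=.069) for c in ([S[0]],[S[1]],S)]; print(k,r); cores[k]=[q[0] for q in r]
# dial rim
for j,c in enumerate(([S[0]],[S[1]],S)):
    D=[]
    for s in c:
        u=proj(s,(.477,.112,.05)).astype(int); b=np.array([u[0]-50,u[1]-50,u[0]+50,u[1]+50]); D.append((s,crop(s,b),b))
    f=lambda p:sum(cyl(s,G,b,p[0],p[1],.030,.054,.091,.006) for s,G,b in D)
    m=minimize(f,(.477,.112),method="Nelder-Mead",options=dict(initial_simplex=[[.477,.112],[.483,.112],[.477,.118]],xatol=1e-4,fatol=.05)); print("dial",m.x,m.fun)
    cen=m.x
    # fit centre+phase from cores: slots
    pts=np.array([cores[k][j] for k in("d1","d2","d3")])
    for k,p in zip(("d1","d2","d3"),pts): print(k,np.hypot(*(p-cen)),np.degrees(np.arctan2(*(p-cen)[::-1])))
    # order d1(60?),d2,d3 spaced -72
    def res(q): return sum(np.sum((pts[i]-q[:2]-.05*np.array([np.cos(q[2]-i*1.25664),np.sin(q[2]-i*1.25664)]))**2) for i in range(3))
    a0=np.arctan2(*(pts[0]-cen)[::-1])
    q=minimize(res,[*cen,a0],method="Nelder-Mead",options=dict(xatol=1e-6,fatol=1e-12)).x
    print("corefit",q[:2],np.degrees(q[2]),"rms",np.sqrt(res(q)/3))
    for i in (3,4): print("nest",q[:2]+.05*np.array([np.cos(q[2]-i*1.25664),np.sin(q[2]-i*1.25664)]))
E
```

```text
s1 [(array([0.5051, 0.2911]), np.float64(21.607131093977998)), (array([0.508 , 0.2938]), np.float64(27.125878497043615)), (array([0.5068, 0.2924]), np.float64(22.808782048330528))]
s2 [(array([0.435, 0.373]), np.float64(25.82294541330799)), (array([0.4367, 0.3759]), np.float64(27.639474051232952)), (array([0.4358, 0.3736]), np.float64(25.42468552697131))]
s3 [(array([0.4313, 0.2924]), np.float64(25.638426161569285)), (array([0.4334, 0.2937]), np.float64(30.11141069062657)), (array([0.4325, 0.2929]), np.float64(27.01898127535084))]
d1 [(array([0.51  , 0.1519]), np.float64(86.06023451148968)), (array([0.5104, 0.1534]), np.float64(69.61704546011823)), (array([0.5104, 0.1523]), np.float64(77.27549012210014))]
d2 [(array([0.5205, 0.0926]), np.float64(86.89868763381634)), (array([0.5204, 0.0959]), np.float64(69.17178204647035)), (array([0.5208, 0.0933]), np.float64(75.41222498491732))]
d3 [(array([0.4684, 0.0653]), np.float64(85.56022016937746)), (array([0.4684, 0.0684]), np.float64(67.4196735532448)), (array([0.4685, 0.0655]), np.float64(74.49682720999523))]
dial [0.4767 0.1146] -63.6013062845897
d1 0.050022055624923616 48.168870087416884
d2 0.04905874017231156 -26.646734527310205
d3 0.05003648199458333 -99.55605013517439
corefit [0.4754 0.115 ] 46.11017213859786 rms 0.0006113848947308212
nest [0.4262 0.1063]
nest [0.4518 0.1591]
dial [0.479  0.1093] -48.4558887363177
d1 0.054130539795041455 54.58571101528425
d2 0.04352020913481172 -17.91145845034851
d3 0.04223981977805179 -104.51464170906075
corefit [0.4755 0.1178] 45.80199464122682 rms 0.00018128508313369266
nest [0.4263 0.1093]
nest [0.4522 0.162 ]
dial [0.4775 0.1132] -105.56737421819017
d1 0.051071340095624536 49.93148968860865
d2 0.04769802351845715 -24.69812379852984
d3 0.04850255259182673 -100.62035995235823
corefit [0.4756 0.1155] 46.1530225474498 rms 0.0005796569148368902
nest [0.4264 0.1066]
nest [0.452  0.1595]
```

Request:
apply_moves(
  commands=[
    [0,0,0,0.02,0.05,0,60],
    [0,0,0,0.04,0.095,0,60],
    [0,0,0,0.06,0.14,0,60],
    [0,0,0,0.08,0.185,0,60],
    [0,0,0,0.1,0.23,0,60],
  ],
)

```text
time: 1.7
tool_pos: [0.2625, -0.2945, 0.2056]
ee_rot: [3.141, -0.001, 0.299]
wrist_force: [0.1, -0.5, 0.5]
width: 0.0582
finger_force: 0.0
```

Request:
apply_moves(
  commands=[
    [0,0,-0.02,0.02,0.045,0,60],
    [0,0,-0.05,0.04,0.09,0,60],
    [0,0,-0.08,0.06,0.135,0,60],
    [0,0,-0.1,0.08,0.18,0,60],
    [0,0,-0.125,0.1,0.22,0,60],
  ],
)

```text
time: 2.2
tool_pos: [0.3625, -0.0741, 0.206]
ee_rot: [3.141, -0.002, 0.174]
wrist_force: [1.2, -1.1, 0.2]
width: 0.0564
finger_force: 0.0
```

Request:
apply_moves(
  commands=[
    [0,0,0,0.01,0.049,0,60],
    [0,0,0,0.02,0.097,0,60],
    [0,0,0,0.03,0.145,0,60],
    [0,0,0,0.04,0.193,0,60],
    [0,0,0,0.05,0.24,0,60],
  ],
)

```text
time: 2.7
tool_pos: [0.4121, 0.166, 0.2059]
ee_rot: [3.141, -0.001, 0.175]
wrist_force: [0.3, -0.4, 0.6]
width: 0.0565
finger_force: 0.0
```

Request:
apply_moves(
  commands=[
    [0,0,0,0.007,0.045,0,60],
    [0,0,0,0.014,0.09,0,60],
    [0,0,0,0.02,0.127,0,60],
    [0,0,0,0.02,0.127,-0.04,60],
    [0,0,0,0.02,0.127,-0.08,60],
  ],
)

```text
time: 3.2
tool_pos: [0.4331, 0.2928, 0.1259]
ee_rot: [-3.14, -0.004, 0.177]
wrist_force: [0.2, 1.1, -0.6]
width: 0.0562
finger_force: 0.0
```

```bash
python3 - <<'E'
from h import *
s=snapshot("scene");a=np.array(s["pixels"])[180:330,200:400]
cv2.imwrite("pics/hov.png",cv2.resize(cv2.cvtColor(a,cv2.COLOR_RGB2BGR),None,fx=4,fy=4,interpolation=cv2.INTER_CUBIC))
E
```

```text
(no output)
```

View pics/hov.png

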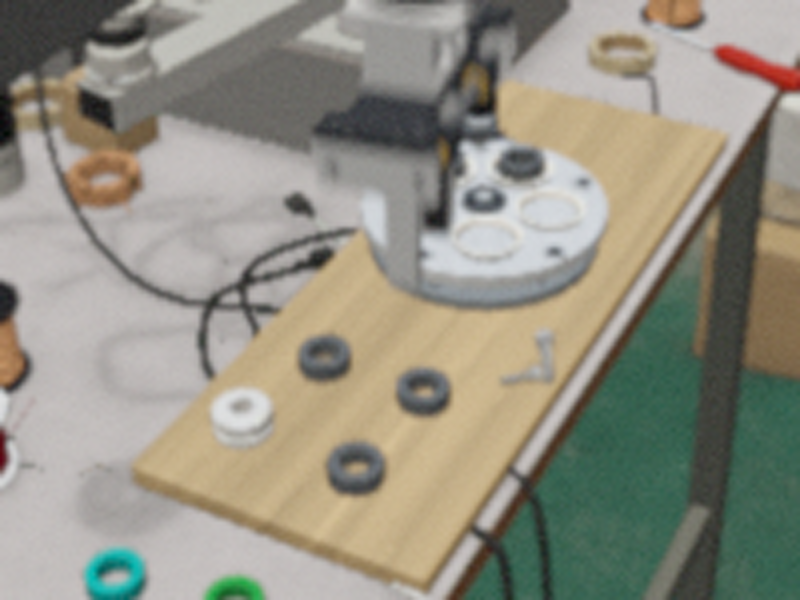

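Request:
apply_moves(
  commands=[
    [0,0,0,0,0,-0.04,60],
    [0,0,0,0,0,-0.075,60],
    [0,0,0,0,0,-0.09,60],
    [0,0,0,0,0,-0.1,60],
    [0,0,0,0,0,-0.1,60],
  ],
)

```text
time: 3.75
tool_pos: [0.4317, 0.2904, 0.0249]
ee_rot: [3.141, 0.002, 0.175]
wrist_force: [-0.5, -1.2, 0.8]
width: 0.0564
finger_force: 0.0
```

Request:
apply_moves(
  commands=[
    [0,0,0,0,0,0,25],
    [0,0,0,0,0,0,25],
    [0,0,0,0,0,0,25],
    [0,0,0,0,0,0,25],
    [0,0,0,0,0,0,25],
  ],
)

```text
time: 4.25
tool_pos: [0.433, 0.2913, 0.027]
ee_rot: [-3.141, -0.003, 0.175]
wrist_force: [-0.8, 0.4, 4.9]
width: 0.034
finger_force: 30.0
```

Request:
apply_moves(
  commands=[
    [0,0,0,0,0,0.01,25],
    [0,0,0,0,0,0.03,25],
    [0,0,0,0,0,0.06,25],
    [0,0,0,0,0,0.09,25],
    [0,0,0,0,0,0.1,25],
  ],
)

```text
time: 4.75
tool_pos: [0.4337, 0.2916, 0.1293]
ee_rot: [-3.14, -0.006, 0.175]
wrist_force: [-0.5, -0.3, 0.2]
width: 0.0338
finger_force: 30.0
```

```bash
python3 - <<'E'
from fit import *
import time
s=snapshot("scene");a=np.array(s["pixels"])[200:300,240:400]
T=[get_obs()["tool_pos"]]
t=snapshot("top");T.append(get_obs()["tool_pos"]);b=np.array(t["pixels"])[160:260,240:400]
print(T,get_obs()["width"],get_obs()["finger_force"])
cv2.imwrite("pics/h1.png",cv2.resize(cv2.cvtColor(np.vstack([a[10:70],b[10:70]]),cv2.COLOR_RGB2BGR),None,fx=5,fy=5,interpolation=cv2.INTER_CUBIC))
z=np.mean([q[2] for q in T])-.0075
for c in ([s],[t]):
    for d in (-.004,0): print(fitcore(c,.432,.292,z+d))
for n in ("scene","top"):
  S=s if n=="scene" else t
  for d in place_of(n,"spare_core_1"): print(n,d["score"],back(S,d["pixel"],z))
E
```

```text
[array([0.43381163, 0.29167358, 0.12949057]), array([0.43303745, 0.29123454, 0.1273177 ])] 0.03434005876482361 29.973915680657228
(array([0.4341958 , 0.29345166]), np.float64(29.710969497919976))
(array([0.4321619 , 0.29797269]), np.float64(29.622203887055363))
(array([0.43306586, 0.29575827]), np.float64(18.971575088999018))
(array([0.43266406, 0.29505078]), np.float64(18.704252403933268))
scene 0.7 [0.3984981  0.56844484 0.12090414]
scene 0.67 [0.44436044 0.39598588 0.12090414]
scene 0.51 [0.37790999 0.47336545 0.12090414]
scene 0.49 [0.4460678  0.58303599 0.12090414]
scene 0.39 [0.42943986 0.30103613 0.12090414]
top 0.61 [0.4363841  0.45506791 0.12090414]
top 0.6 [0.50562779 0.4715192  0.12090414]
```

View pics/h1.png

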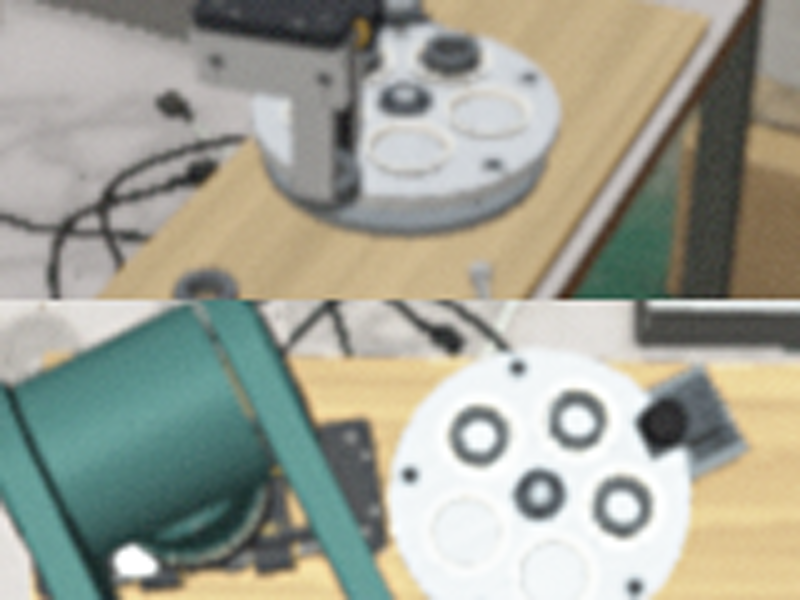

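Request:
apply_moves(
  commands=[
    [0,0,0,-0.001,-0.04,0,25],
    [0,0,0,-0.002,-0.08,0,25],
    [0,0,0,-0.004,-0.13,0,25],
    [0,0,0,-0.005,-0.17,0,25],
    [0,0,0,-0.006,-0.184,0,25],
  ],
)

```text
time: 5.45
tool_pos: [0.4243, 0.1036, 0.123]
ee_rot: [3.14, 0.005, 0.171]
wrist_force: [0.5, 0.0, -1.2]
width: 0.0342
finger_force: 30.0
```

Request:
apply_moves(
  commands=[
    [0,0,0,0,0,0,25],
    [0,0,0,0,0,-0.02,25],
    [0,0,0,0,0,-0.035,25],
    [0,0,0,0,0,-0.045,25],
    [0,0,0,0,0,-0.05,25],
  ],
)

```text
time: 5.95
tool_pos: [0.4248, 0.1074, 0.0734]
ee_rot: [-3.141, 0.004, 0.176]
wrist_force: [-0.3, -0.1, -0.9]
width: 0.0342
finger_force: 30.0
```

```bash
python3 - <<'E'
from fit import *
np.set_printoptions(precision=4,suppress=True)
s=snapshot("scene");a=np.array(s["pixels"])[195:265,270:370]
t=snapshot("top");b=np.array(t["pixels"])[170:240,310:410]
print(get_obs()["tool_pos"])
cv2.imwrite("pics/h2.png",cv2.resize(cv2.cvtColor(np.hstack([a,b]),cv2.COLOR_RGB2BGR),None,fx=4,fy=4,interpolation=cv2.INTER_CUBIC))
print(fitcore([s],.426,.108,.068),fitcore([s],.468,.0684,.06,zt=.069))
E
```

```text
[0.4253 0.1072 0.0743]
(array([0.4239, 0.1133]), np.float64(46.09520237550714)) (array([0.4708, 0.07  ]), np.float64(47.060567352355676))
```

View pics/h2.png

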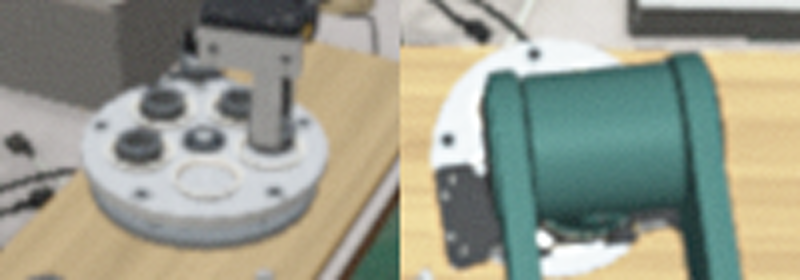

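Request:
apply_moves(
  commands=[
    [0,0,0,0,0,-0.004,25],
    [0,0,0,0,0,-0.008,25],
    [0,0,0,0,0,-0.011,25],
    [0,0,0,0,0,-0.013,25],
    [0,0,0,0,0,-0.0135,25],
  ],
)

```text
time: 6.55
tool_pos: [0.4262, 0.1068, 0.0629]
ee_rot: [3.142, -0.0, 0.175]
wrist_force: [-2.5, 0.2, 5.3]
width: 0.0341
finger_force: 30.0
```

Request:
apply_moves(
  commands=[
    [0,0,0,0,0,0,48],
    [0,0,0,0,0,0,48],
    [0,0,0,0,0,0,48],
    [0,0,0,0,0,0.005,48],
    [0,0,0,0,0,0.02,48],
  ],
)

```text
time: 7.05
tool_pos: [0.4248, 0.1066, 0.0808]
ee_rot: [-3.141, 0.004, 0.175]
wrist_force: [0.2, -0.6, -0.7]
width: 0.0452
finger_force: 0.0
```

Request:
apply_moves(
  commands=[
    [0,0,0,0,0,0.04,48],
    [0,0,0.15,0,0.04,0.06,60],
    [0,0,0.3,0,0.085,0.06,60],
    [0,0,0.45,0.005,0.13,0.06,60],
    [0,0,0.6,0.01,0.175,0.06,60],
  ],
)

```text
time: 7.55
tool_pos: [0.4363, 0.2835, 0.1429]
ee_rot: [3.141, -0.002, 0.781]
wrist_force: [0.9, -0.4, 0.9]
width: 0.0563
finger_force: 0.0
```

```bash
python3 - <<'E'
from fit import *
np.set_printoptions(precision=4,suppress=True)
s=snapshot("scene");a=np.array(s["pixels"])[195:265,270:370]
t=snapshot("top");b=np.array(t["pixels"])[170:240,310:410]
print(get_obs()["tool_pos"])
cv2.imwrite("pics/h3.png",cv2.resize(cv2.cvtColor(np.hstack([a,b]),cv2.COLOR_RGB2BGR),None,fx=4,fy=4,interpolation=cv2.INTER_CUBIC))
for c in ([s],[t]):
  print(fitcore(c,.426,.108,.06,zt=.069),fitcore(c,.4685,.066,.06,zt=.069))
# knob fit
for c in ([s],[t],[s,t]):
    D=[]
    for q in c:
        u=proj(q,(.515,.045,.095)).astype(int); bx=np.array([u[0]-22,u[1]-22,u[0]+22,u[1]+22]); D.append((q,crop(q,bx),bx))
    f=lambda p:-sum(cyl(q,G,bx,p[0],p[1],.085,.105,.014,.003) for q,G,bx in D)
    g=min((f((x,y)),x,y) for x in np.arange(.49,.54,.004) for y in np.arange(.025,.065,.004))
    m=minimize(f,g[1:],method="Nelder-Mead",options=dict(initial_simplex=[g[1:],(g[1]+.002,g[2]),(g[1],g[2]+.002)],xatol=1e-4,fatol=.05));print("knob",m.x,m.fun,np.hypot(*(m.x-[.4755,.1163])))
E
```

```text
[0.4358 0.2862 0.1419]
(array([0.427 , 0.1095]), np.float64(69.24683033980256)) (array([0.4682, 0.0688]), np.float64(57.44797547849525))
(array([0.4264, 0.1086]), np.float64(83.56807751896747)) (array([0.4684, 0.0654]), np.float64(85.58796680929612))
knob [0.496 0.021] -31.93679522027203 0.09744690727539479
knob [0.512  0.0452] -92.29506773901691 0.07988407780865807
knob [0.5124 0.0451] -102.11561073166465 0.08019393733715027
```

View pics/h3.png

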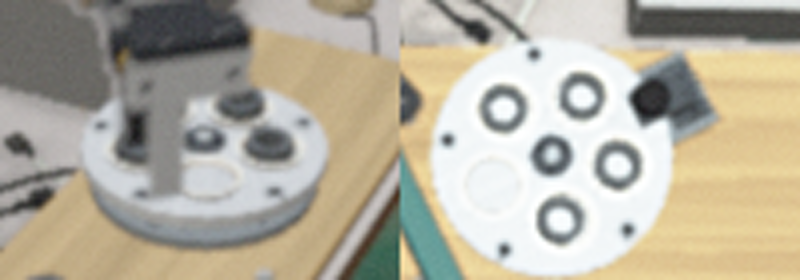

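Request:
apply_moves(
  commands=[
    [0,0,0.145,0,0.03,0,60],
    [0,0,0.29,0,0.06,0,60],
    [0,0,0.435,0,0.08,0,60],
    [0,0,0.58,0,0.0915,0,60],
    [0,0,0.725,0,0.0915,0,60],
  ],
)

```text
time: 8.15
tool_pos: [0.436, 0.3738, 0.1419]
ee_rot: [-3.141, 0.0, 1.506]
wrist_force: [0.4, -0.3, -0.1]
width: 0.0561
finger_force: 0.0
```

Request:
apply_moves(
  commands=[
    [0,0,0.14,0,0,0,60],
    [0,0,0.28,0,0,0,60],
    [0,0,0.42,0,0,-0.01,60],
    [0,0,0.56,0,0,-0.05,60],
    [0,0,0.56,0,0,-0.08,60],
  ],
)

```text
time: 8.65
tool_pos: [0.4364, 0.3723, 0.0612]
ee_rot: [3.141, 0.0, 2.06]
wrist_force: [-0.7, 0.6, -1.0]
width: 0.0562
finger_force: 0.0
```

Request:
apply_moves(
  commands=[
    [0,0,0,0,0,-0.015,60],
    [0,0,0,0,0,-0.028,60],
    [0,0,0,0,0,-0.0365,60],
    [0,0,0,0,0,-0.0365,60],
    [0,0,0,0,0,-0.0365,60],
  ],
)

```text
time: 9.15
tool_pos: [0.4369, 0.3737, 0.0267]
ee_rot: [3.139, -0.0, 2.06]
wrist_force: [0.2, 1.3, 0.3]
width: 0.0567
finger_force: 0.0
```

Request:
apply_moves(
  commands=[
    [0,0,0,0,0,0,25],
    [0,0,0,0,0,0,25],
    [0,0,0,0,0,0,25],
    [0,0,0,0,0,0,25],
    [0,0,0,0,0,0,25],
  ],
)

```text
time: 9.65
tool_pos: [0.4365, 0.3736, 0.0263]
ee_rot: [3.14, -0.0, 2.06]
wrist_force: [0.7, -0.1, 2.7]
width: 0.0342
finger_force: 30.0
```

Request:
apply_moves(
  commands=[
    [0,0,0,0,0,0.01,25],
    [0,0,0,0,0,0.04,25],
    [0,0,0,0,0,0.08,25],
    [0,0,0,0.003,-0.03,0.1,25],
    [0,0,0,0.006,-0.075,0.1,25],
  ],
)

```text
time: 10.15
tool_pos: [0.4443, 0.3002, 0.1305]
ee_rot: [3.132, -0.0, 2.063]
wrist_force: [0.9, 0.0, 0.3]
width: 0.0339
finger_force: 30.0
```

Request:
apply_moves(
  commands=[
    [0,0,0,0.004,-0.045,0,25],
    [0,0,0,0.007,-0.09,0,25],
    [0,0,0,0.009,-0.125,0,25],
    [0,0,0,0.01,-0.139,0,25],
    [0,0,0,0.01,-0.139,-0.02,25],
  ],
)

```text
time: 10.65
tool_pos: [0.4546, 0.1582, 0.1087]
ee_rot: [3.135, 0.002, 2.057]
wrist_force: [0.7, -0.0, -0.1]
width: 0.0341
finger_force: 30.0
```

Request:
apply_moves(
  commands=[
    [0,0,0,0,0,-0.015,25],
    [0,0,0,0,0,-0.028,25],
    [0,0,0,0,0,-0.03,25],
    [0,0,0,0,0,-0.03,25],
    [0,0,0,0,0,-0.03,25],
  ],
)

```text
time: 11.15
tool_pos: [0.4526, 0.1597, 0.0763]
ee_rot: [3.14, 0.0, 2.06]
wrist_force: [0.7, -0.4, -1.0]
width: 0.0343
finger_force: 30.0
```

```bash
python3 - <<'E'
from fit import *
np.set_printoptions(precision=4,suppress=True)
s=snapshot("scene");a=np.array(s["pixels"])[195:265,270:370]
o=get_obs();print(o["tool_pos"],o["ee_rot"])
cv2.imwrite("pics/h4.png",cv2.resize(cv2.cvtColor(a,cv2.COLOR_RGB2BGR),None,fx=6,fy=6,interpolation=cv2.INTER_CUBIC))
print(fitcore([s],.452,.161,.068))
E
```

```text
[0.4528 0.1597 0.0765] [3.1398 0.0004 2.0603]
(array([0.453, 0.16 ]), np.float64(52.65720383713479))
```

View pics/h4.png

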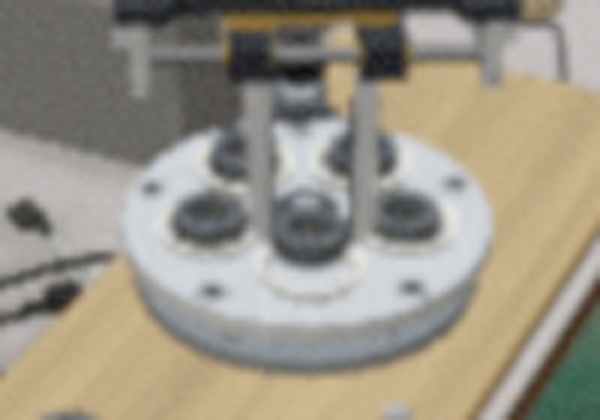

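Request:
apply_moves(
  commands=[
    [0,0,0,0,0.001,-0.004,25],
    [0,0,0,0,0.001,-0.008,25],
    [0,0,0,0,0.001,-0.011,25],
    [0,0,0,0,0.001,-0.013,25],
    [0,0,0,0,0.001,-0.0135,25],
  ],
)

```text
time: 11.7
tool_pos: [0.452, 0.1603, 0.0622]
ee_rot: [-3.142, -0.0, 2.06]
wrist_force: [-1.7, 0.7, 5.2]
width: 0.0338
finger_force: 30.0
```

Request:
apply_moves(
  commands=[
    [0,0,0,0,0,0,48],
    [0,0,0,0,0,0,48],
    [0,0,0,0,0,0,48],
    [0,0,0,0,0,0.005,48],
    [0,0,0,0,0,0.02,48],
  ],
)

```text
time: 12.2
tool_pos: [0.4508, 0.1599, 0.0808]
ee_rot: [-3.138, -0.001, 2.06]
wrist_force: [0.5, -0.5, 0.8]
width: 0.0452
finger_force: 0.0
```

Request:
apply_moves(
  commands=[
    [0,0,0,0,0,0.05,48],
    [0,0,0.14,-0.03,-0.02,0.09,60],
    [0,0,0.28,-0.06,-0.05,0.12,60],
    [0,0,0.42,-0.1,-0.08,0.12,60],
    [0,0,0.56,-0.13,-0.11,0.12,60],
  ],
)

```text
time: 12.7
tool_pos: [0.3234, 0.0514, 0.2042]
ee_rot: [3.14, 0.004, 2.619]
wrist_force: [0.2, -1.1, -0.2]
width: 0.0563
finger_force: 0.0
```

```bash
python3 - <<'E'
from fit import *
np.set_printoptions(precision=4,suppress=True)
s=snapshot("scene");a=np.array(s["pixels"])[185:255,270:370]
t=snapshot("top");b=np.array(t["pixels"])[170:240,310:410]
print(get_obs()["tool_pos"])
cv2.imwrite("pics/h5.png",cv2.resize(cv2.cvtColor(np.hstack([a,b]),cv2.COLOR_RGB2BGR),None,fx=4,fy=4,interpolation=cv2.INTER_CUBIC))
for c in ([s],[t]):
  print(fitcore(c,.426,.108,.06,zt=.069),fitcore(c,.452,.161,.06,zt=.069),fitcore(c,.51,.152,.06,zt=.069))
for c in ([s],[t],[s,t]):
  for ch in (0,2):
    D=[]
    for q in c:
        u=proj(q,(.513,.045,.095)).astype(int); bx=np.array([u[0]-22,u[1]-22,u[0]+22,u[1]+22]); D.append((q,crop(q,bx,ch),bx))
    f=lambda p:-sum(cyl(q,G,bx,p[0],p[1],.085,.105,.014,.003) for q,G,bx in D)
    g=min((f((x,y)),x,y) for x in np.arange(.503,.525,.003) for y in np.arange(.035,.056,.003))
    m=minimize(f,g[1:],method="Nelder-Mead",options=dict(initial_simplex=[g[1:],(g[1]+.002,g[2]),(g[1],g[2]+.002)],xatol=1e-4,fatol=.05));print("knob",m.x,m.fun)
print("plate",[back(t,(478,180),z) for z in (.15,.45)],"mon",[back(t,(365,130),z) for z in (.2,.45)])
E
```

```text
[0.3221 0.05   0.2034]
(array([0.427 , 0.1094]), np.float64(68.0680440393058)) (array([0.4515, 0.162 ]), np.float64(61.83116993590275)) (array([0.5105, 0.1535]), np.float64(69.54017030387675))
(array([0.4265, 0.109 ]), np.float64(71.61468972857048)) (array([0.451 , 0.1612]), np.float64(85.05284160751461)) (array([0.5101, 0.1518]), np.float64(87.29390196004093))
knob [0.5156 0.0411] -61.238841875065994
knob [0.5161 0.04  ] -47.410498114428535
knob [0.5114 0.0456] -85.36578850619078
knob [0.5121 0.0454] -91.6950489683965
knob [0.5124 0.0452] -140.70718790846198
knob [0.5124 0.0452] -132.3323646668475
plate [array([ 0.5499, -0.2533,  0.15  ]), array([ 0.4775, -0.1366,  0.45  ])] mon [array([0.6737, 0.0753, 0.2   ]), array([0.5812, 0.0994, 0.45  ])]
```

View pics/h5.png

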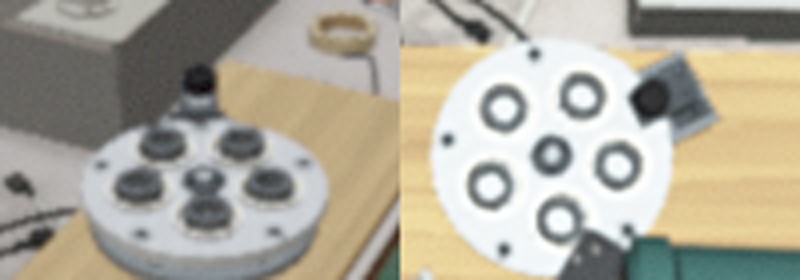

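Request:
apply_moves(
  commands=[
    [0,0,0,0.045,-0.002,0,60],
    [0,0,0,0.09,-0.004,0,60],
    [0,0,0,0.135,-0.006,0,60],
    [0,0,0,0.175,-0.007,0,60],
    [0,0,0,0.191,-0.007,0,60],
  ],
)

```text
time: 13.3
tool_pos: [0.5184, 0.0453, 0.2006]
ee_rot: [-3.141, -0.001, 2.61]
wrist_force: [-0.4, 0.8, -0.3]
width: 0.0564
finger_force: 0.0
```

Request:
apply_moves(
  commands=[
    [0,0,0,0,0,0,60],
    [0,0,0,0,0,-0.03,60],
    [0,0,0,0,0,-0.06,60],
    [0,0,0,0,0,-0.075,60],
    [0,0,0,0,0,-0.08,60],
  ],
)

```text
time: 13.8
tool_pos: [0.5134, 0.0454, 0.1202]
ee_rot: [-3.14, -0.003, 2.612]
wrist_force: [0.3, -0.2, -0.3]
width: 0.0564
finger_force: 0.0
```

```bash
python3 - <<'E'
from fit import *
s=snapshot("scene");a=np.array(s["pixels"])[165:235,270:370]
t=snapshot("top");b=np.array(t["pixels"])[160:230,320:420]
o=get_obs();print(o["tool_pos"],o["ee_rot"],o["wrist_force"])
cv2.imwrite("pics/h6.png",cv2.resize(cv2.cvtColor(np.hstack([a,b]),cv2.COLOR_RGB2BGR),None,fx=4,fy=4,interpolation=cv2.INTER_CUBIC))
E
```

```text
[0.51476123 0.04520328 0.12212286] [-3.14151163e+00 -4.10075072e-04  2.61155185e+00] [-0.55156356  0.79204312 -0.4145838 ]
```

View pics/h6.png

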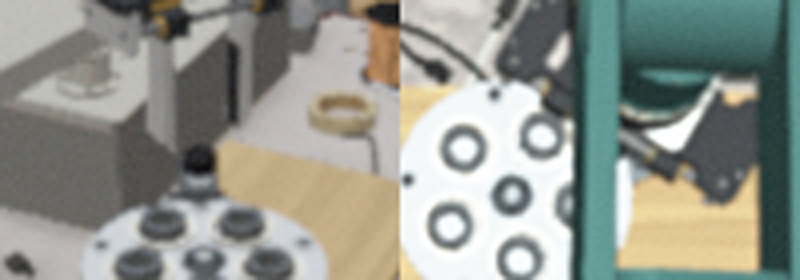

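Request:
apply_moves(
  commands=[
    [0,0,0,0,0,-0.012,60],
    [0,0,0,0,0,-0.024,60],
    [0,0,0,0,0,-0.033,60],
    [0,0,0,0,0,-0.037,60],
    [0,0,0,0,0,-0.037,60],
  ],
)

```text
time: 14.4
tool_pos: [0.5145, 0.045, 0.084]
ee_rot: [-3.141, -0.002, 2.611]
wrist_force: [-0.6, 0.1, 0.8]
width: 0.0563
finger_force: 0.0
```

Request:
apply_moves(
  commands=[
    [0,0,0,0,0,0,15],
    [0,0,0,0,0,0,15],
    [0,0,0,0,0,0,15],
    [0,0,0,0,0,0,15],
    [0,0,0,0,0,0,15],
  ],
)

```text
time: 14.9
tool_pos: [0.5146, 0.0435, 0.0855]
ee_rot: [-3.138, 0.001, 2.611]
wrist_force: [-2.0, -4.8, 2.6]
width: 0.027
finger_force: 30.0
```

Request:
apply_moves(
  commands=[
    [0,0,0,0,0,0.003,15],
    [0,0,0,0,0,0.006,15],
    [0,0,0,0,0,0.009,15],
    [0,0,0,0,0,0.0115,15],
    [0,0,0,0,0,0.0125,15],
  ],
)

```text
time: 15.4
tool_pos: [0.5143, 0.0435, 0.0947]
ee_rot: [-3.138, -0.001, 2.611]
wrist_force: [3.2, -5.1, -11.2]
width: 0.0271
finger_force: 30.0
```

Request:
apply_moves(
  commands=[
    [0,0,0,0,0,0,15],
    [0,0,0,0,0,0,15],
    [0,0,0,0,0,0,15],
    [0,0,0,0,0,0,15],
    [0,0,0,0,0,0,15],
  ],
)

```text
time: 15.9
tool_pos: [0.5143, 0.0435, 0.0945]
ee_rot: [-3.138, -0.001, 2.611]
wrist_force: [2.5, -4.7, -11.0]
width: 0.0269
finger_force: 30.0
```

Request:
apply_moves(
  commands=[
    [0,0,0,0,0,0.0005,15],
    [0,0,0,0,0,0.001,15],
    [0,0,0,0,0,0.0015,15],
    [0,0,0,0,0,0.002,15],
    [0,0,0,0,0,0.002,15],
  ],
)

```text
time: 16.4
tool_pos: [0.5144, 0.0435, 0.0963]
ee_rot: [-3.138, -0.001, 2.611]
wrist_force: [2.4, -5.4, -11.9]
width: 0.027
finger_force: 30.0
```

Request:
apply_moves(
  commands=[
    [0,0,0,0,0,0.0005,15],
    [0,0,0,0,0,0.001,15],
    [0,0,0,0,0,0.001,15],
    [0,0,0,0,0,0.001,15],
    [0,0,0,0,0,0.001,15],
  ],
)

```text
time: 16.9
tool_pos: [0.5143, 0.0435, 0.0972]
ee_rot: [-3.138, -0.002, 2.611]
wrist_force: [2.6, -5.4, -12.1]
width: 0.0269
finger_force: 30.0
```

Request:
apply_moves(
  commands=[
    [0,0,0,0,0,0.0005,15],
    [0,0,0,0,0,0.001,15],
    [0,0,0,0,0,0.001,15],
    [0,0,0,0,0,0.001,15],
    [0,0,0,0,0,0.001,15],
  ],
)

```text
time: 17.4
tool_pos: [0.5143, 0.0435, 0.0976]
ee_rot: [-3.138, -0.002, 2.611]
wrist_force: [4.6, -5.6, -15.3]
width: 0.0269
finger_force: 30.0
```

```bash
python3 - <<'E'
from fit import *
F=[];Z=[]
for i in range(5):
    s=snapshot("scene");o=get_obs();F.append(o["wrist_force"]);Z.append(o["tool_pos"][2])
print(np.mean(F,0),np.mean(Z),np.std(Z))
a=np.array(s["pixels"])[165:235,270:370]
cv2.imwrite("pics/h7.png",cv2.resize(cv2.cvtColor(a,cv2.COLOR_RGB2BGR),None,fx=7,fy=7,interpolation=cv2.INTER_CUBIC))
E
```

```text
[  4.01326394  -5.28771766 -14.2411053 ] 0.09762473791442325 1.2577885334073422e-05
```

View pics/h7.png

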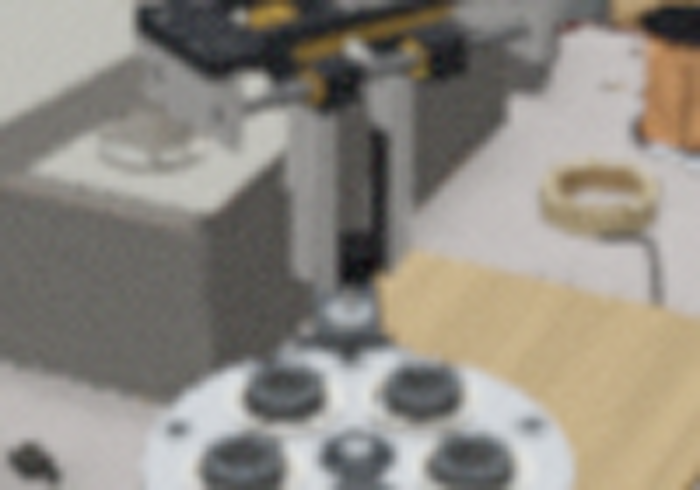

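```bash
python3 -c "
from bench import *
print(get_obs()['wrist_force'],get_obs()['tool_pos']);print(close_job())"
```

```text
[  4.30735751  -5.33765015 -14.57862789] [0.51429997 0.0435261  0.09762649]
the job is handed in; nothing more can be done
None
```

I loaded both empty nests with spare cores, so all five are full. I then handed the job in with the plunger pulled about 12 mm up against its stop and still in the gripper. The judge's result was not shown.

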